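# Dispense tumbling media through a sprung hopper flap and keep holding the flap open

## Robot

A 7-joint arm with a two-finger parallel gripper is mounted at the origin on the work surface. World frame = base frame: x ahead of the robot, y to its left, z up, the work surface at z = 0. Lengths are in m, angles in rad, forces in N, time in s.
With the tool pointing down it reaches from about 0.4 to 0.875 m from the base axis. Payload 6.5 kg.
Tool frame: the origin (TCP) lies on the centre line of the jaws, within the pads' length; the fingertips stand finger_overhang ahead of it and the grasp point (between the pads) lies 2 mm behind it (finger_overhang is the distance from the TCP to the fingertips, in m); x points along the fingers, y is the direction in which the jaws open and shut, and the axes are right-handed (so a half turn about x gives the same grasp; the last joint's range is limited). The gripper opens to 88 mm and grips with 3 to 60 N. Pads are 18 mm wide; open, the fingers measure 123 mm over their backs; the gripper's body (75 mm by 187 mm) begins 45 mm behind the grasp point.
Start: joints at [-0.066, 0.536, -0.004, 1.538, 0.003, 1.067, -0.071], TCP at [0.65, 0, 0.234] pointing down, gripper open.
Joint ranges: [-2.7, 2.7], [-0.37, 2.16], [-1.27, 1.26], [0.24, 2.4], [-1.31, 4.45], [0.19, 1.91], [-2.76, 2.76]. Speed limits (rad/s): [2.39, 2.39, 3.14, 3.14, 3.14, 3.14, 3.14].

## Interface

Orientations are given as a unit quaternion [w, x, y, z].
In Python, from cell import * gives the robot as it stands.
- The arm moves only by the shell command python3 -m handwheel 'ROWS' [FORCE]. ROWS is JSON, a list of rows, each an object of numbers: "gripper": the opening, from 0 (shut) to 1 (fully open); "dx", "dy", "dz": the shift along the tool's x, y, z in units of 50 mm (1.0 is 50 mm); "spin": the turn about the tool's x in units of 8 degrees (1.0 is 8 degrees). In form: [{"gripper": .., "dx": .., "dy": .., "dz": .., "spin": ..}, ...]. A call has 1 to 8 rows; each row shifts and turns the commanded pose from where the row before left it, along the tool's axes as they then stand; what a row does not reach is not made up. A row lasts 1/8 s, in which the tool goes at most 62.5 mm and 10.7 degrees, less where a joint would pass 70% of its speed; a pose out of reach is approached as far as the arm can. A call is refused whole if a number of a shift passes 1 or a number of a turn 1, either way. A call with a gripper value outside its range is refused whole. The fingers move at their own pace and stop on an object; FORCE is the grip in N (left out, the last holds). Time passes only in rows, so rows that do not move let the fingers close. It gives the time, the measured TCP pose, the force and the opening at its end, in the units of the state.
- read_state(): the state, without advancing time (a new reading comes with each control period).
- read_camera(name): name is "scene" or "side" or "wrist"; returns a dict with "pixels" (400x640x3 uint8, red, green, blue), "z_map" (400x640 float32, m along the optical axis (not along the pixel's ray), 0 where there is no reading), "fovy" (degrees; the focal length in pixels is half the picture's height over the tangent of half this angle, whatever the lens; pixels are square), "cx", "cy" (the principal point, pixels), "R" (3x3) and "t" (3): a world point X has camera coordinates R X + t. Camera axes: x right, y down, z forward; pixel columns grow to the right and rows downward; lengths in m; the calibration is good to about 2 mm. A picture is of the moment at which its call begins.
- finish_job(): hands the job in, once; it reports no verdict.
The state is a dict: "time": time; "joint_positions": joint angles; "dq": joint speeds; "tau": joint torques, N m; "ee_pos": TCP position; "orientation": TCP orientation; "force": force on the tool from outside, world axes, zero at the start; "wrist_torque": the same for the moment, N m; "finger_gap": finger opening in m.
Only numpy, scipy, OpenCV 4.12 (cv2) and the standard library are available. Lean on these libraries where they do the work, as an engineer would, in place of code of your own. Each camera call takes 0.05 s, during which the arm holds its last target. There are 200 camera calls.

## Task

Empty the ceramic tumbling chips out of the small steel hopper: stand the steel pan on the bench under the hopper's spout and let go of it, then lift the sprung flap by its ball knob to 45 degrees so that all six chips slide down into the pan. Finish while still holding the flap open at 45 degrees with the gripper, because it springs shut when let go. Leave the anvil, the graver and the pliers alone.

Things in the scene. Friction and masses are not known exactly. Their poses are not given: they have to be found in the camera images.
- hopper: Fixed grey sheet-steel hopper, open on top, 92 mm wide (y), 170 mm deep (x), 190 mm high at the front, 295 mm at the back. Origin on the bench under the middle of its mouth; its own -x axis points the way the chips come out, z up. Inside, a steel floor 84 mm wide slopes down at 42 degrees to the mouth (100 mm above the bench there) and on to the spout. It carries the flap.
- spout_lip (a point): Middle of the spout's front lip: 22 mm in front of the hopper's mouth (hopper x = -22 mm), 80 mm above the bench, 84 mm wide. Below the spout the space is free back to hopper x = +50 mm.
- hopper_drop (a point): Point on the bench 75 mm out from the hopper's mouth (hopper x = -75 mm, y = 0): with the pan's centre here the spout pours into the pan.
- flap_hinge (a point): Middle of the flap's level hinge pin, at the top of the mouth, fixed to the hopper: 4 mm in front of the mouth, 184 mm above the bench; the pin lies along the hopper's y axis.
- flap (a joint): Angle of the steel flap (90 mm wide, 78 mm tall, 4 mm thick) that hangs from the hinge pin and closes the mouth: 0 = shut (hanging straight down), grows as its lower edge swings outwards (to hopper -x) and up, stop at 1.40; 45 degrees is 0.785 rad. A torsion spring and its weight shut it, with about 1.3 N at the knob when shut and 2.7 N at 45 degrees.
- flap_knob (a point): Centre of the black ball knob, 28 mm in diameter, on an 8 mm rod standing straight out from the flap's front. Shut, it is 60 mm in front of the hinge pin and 52 mm below it (132 mm above the bench); it turns with the flap about the pin. At 45 degrees it is 79 mm in front of the pin and 6 mm above it. More than 30 mm is free on both its sides.
- pan: Loose round steel pan, 156 mm in diameter over the rim, 45 mm high, wall 3 mm, floor 4 mm thick, 0.24 kg, with a straight dark wooden handle to its own -x side. Origin at the underside of its floor, in the middle; z up.
- pan_grip (a point): Grip point on the pan's handle, 108 mm from the pan's centre along its -x axis, 37 mm above its underside. The handle is a level bar along the pan's x axis, 14 mm wide and 14 mm high, from 84 to 180 mm from the pan's centre.
- chip1: One of six loose white ceramic chips, triangular with blunted corners, about 27 mm across and 16 mm thick, 15 g. Origin at its centre. The chips start on the hopper's sloping floor behind the shut flap.
- chip2: One of six loose white ceramic chips, triangular with blunted corners, about 27 mm across and 16 mm thick, 15 g. Origin at its centre. The chips start on the hopper's sloping floor behind the shut flap.
- chip3: One of six loose white ceramic chips, triangular with blunted corners, about 27 mm across and 16 mm thick, 15 g. Origin at its centre. The chips start on the hopper's sloping floor behind the shut flap.
- chip4: One of six loose white ceramic chips, triangular with blunted corners, about 27 mm across and 16 mm thick, 15 g. Origin at its centre. The chips start on the hopper's sloping floor behind the shut flap.
- chip5: One of six loose white ceramic chips, triangular with blunted corners, about 27 mm across and 16 mm thick, 15 g. Origin at its centre. The chips start on the hopper's sloping floor behind the shut flap.
- chip6: One of six loose white ceramic chips, triangular with blunted corners, about 27 mm across and 16 mm thick, 15 g. Origin at its centre. The chips start on the hopper's sloping floor behind the shut flap.
- anvil: Bystander: small steel bench anvil, 110 x 50 x 54 mm, loose. Origin under the centre of its foot.
- graver: Bystander: graver with a mushroom-shaped wooden handle 38 mm across, about 120 mm long, lying loose. Origin at the end of the handle.
- pliers: Bystander: pliers with red handles, 155 mm long, 11 mm high, lying loose. Origin under the joint.

How it is judged:
On the way:
1. the pan stands on the bench under the spout, let go, with the flap still shut (horizontal distance between pan and hopper_drop below 0.04 m and height (world z) of pan below 0.006 m and angle between pan's own z axis and vertical below 0.1 rad and contact force between pan and the arm below 0.2 N and contact force between pan and the fingers below 0.2 N and value of joint flap below 0.1 rad), for 0.2 s.
At the end, for the whole second after the job is handed in: The gripper's fingers hold the flap at 45 degrees, give or take 8 degrees, and nothing else props it; all six chips lie inside the pan, which stands flat on the bench under the spout (centre within 50 mm of the drop point), free of the robot (value of joint flap between 0.645 and 0.925 rad and contact force between the fingers and hopper above 0.5 N and contact force between each of pan, anvil, graver, pliers and hopper below 0.1 N and horizontal distance between pan and hopper_drop below 0.05 m and height (world z) of pan below 0.006 m and angle between pan's own z axis and vertical below 0.1 rad and contact force between pan and the arm below 0.2 N and contact force between pan and the fingers below 0.2 N and horizontal distance between each of chip1, chip2, chip3, chip4, chip5, chip6 and pan below 0.068 m and z of chip1 in the frame of pan between 0.006 and 0.06 m and z of chip2 in the frame of pan between 0.006 and 0.06 m and z of chip3 in the frame of pan between 0.006 and 0.06 m and z of chip4 in the frame of pan between 0.006 and 0.06 m and z of chip5 in the frame of pan between 0.006 and 0.06 m and z of chip6 in the frame of pan between 0.006 and 0.06 m); the arm keeps its last pose, push and grip.
It fails at once if the anvil is disturbed (moved more than 25 mm) (distance of anvil from where it was at the start of the episode above 0.025 m).
It fails at once if the graver is disturbed (moved more than 25 mm) (distance of graver from where it was at the start of the episode above 0.025 m).
It fails at once if the pliers is disturbed (moved more than 25 mm) (distance of pliers from where it was at the start of the episode above 0.025 m).
It also fails if it takes over 58 s, if anything falls off the work surface, if the arm or the gripper's body presses on something with over 40 N, if the wrist force passes 120 N, or if a joint passes its speed limit or range.

## Working session

There is one attempt and no reset: what is moved stays moved. The work goes in short steps, Python scripts to look and compute and a shell command to move; the robot and the scene stay as the last step left them, time stands still between calls to the robot, and variables do not carry over. Pictures are saved under pics/ and viewed, about 8 in all and at most 12, crops included, and the job is handed in when it is done.

```bash
mkdir -p pics; ls
python3 - <<'E'
from cell import *
import cv2, numpy as np
ims=[]
for n in ["scene","side"]:
    c=read_camera(n); np.savez(f"{n}0.npz",**c)
    cv2.imwrite(f"pics/{n}0.png",c["pixels"][:,:,::-1])
    print(n,c["fovy"],c["cx"],c["cy"],(-c["R"].T@c["t"]).round(3),c["R"].round(3).tolist())
s=read_state(); print({k:np.round(v,3).tolist() for k,v in s.items()})
try: print(finger_overhang)
except Exception as e: print(e)
E
```

```text
pics
scene 45.469448538796684 316.6223226396463 197.52629842398522 [1.242 0.099 1.179] [[-0.122, 0.993, 0.005], [0.834, 0.105, -0.541], [-0.538, -0.062, -0.841]]
side 45.15110757555092 319.063320713278 200.73524112630668 [ 0.101 -0.898  0.696] [[0.896, -0.444, 0.019], [-0.198, -0.438, -0.877], [0.398, 0.782, -0.481]]
{'time': 0.1, 'joint_positions': [-0.066, 0.537, -0.004, 1.539, 0.003, 1.067, -0.071], 'dq': [0.002, -0.001, 0.0, -0.002, 0.001, -0.0, 0.001], 'tau': [0.003, -57.208, 0.994, -25.223, -0.056, 0.014, 0.0], 'ee_pos': [0.649, 0.0, 0.233], 'orientation': [0.5, 0.5, 0.5, -0.5], 'force': [-0.315, -0.097, 0.629], 'wrist_torque': [0.061, -0.091, -0.021], 'finger_gap': 0.088}
0.017
```

View pics/scene0.png

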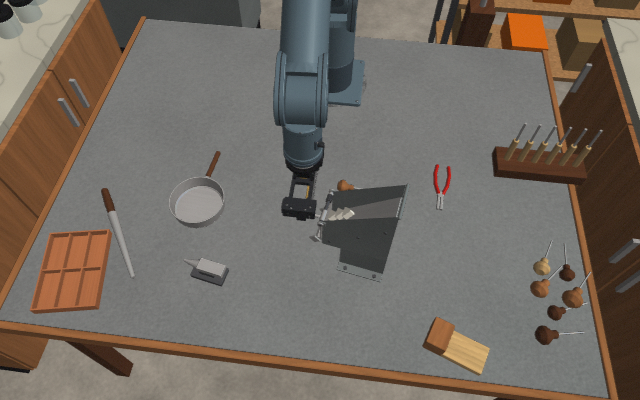

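View pics/side0.png

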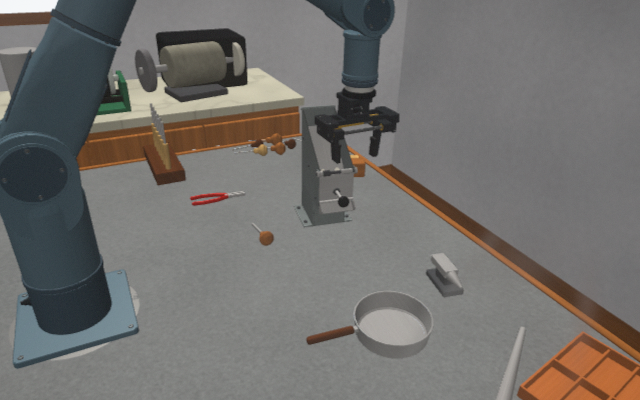

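The scene view shows the pan at (197,202) with its handle up to (214,158), the anvil at (208,270), the hopper at (360,230) opening to image left, and the graver at (345,186). The pliers are at (442,187). In the side view the knob is at (343,201) and the pan at (393,322), with its handle end at (310,338).

```bash
cat > h.py <<'E'
import numpy as np, cv2
def f(c): return 200/np.tan(np.radians(float(c["fovy"]))/2)
def world(c):
    v,u=np.mgrid[:400,:640]; z=c["z_map"]; F=f(c)
    P=np.stack([(u-c["cx"])/F*z,(v-c["cy"])/F*z,z],-1)
    W=(P-c["t"])@c["R"]; W[z<=0]=np.nan; return W
def ray(c,u,v):
    d=np.array([(u-c["cx"])/f(c),(v-c["cy"])/f(c),1])@c["R"]; return -c["R"].T@c["t"],d
def onplane(c,u,v,h):
    o,d=ray(c,u,v); return o+d*(h-o[2])/d[2]
def tri(c1,p1,c2,p2):
    o,d=ray(c1,*p1); q,e=ray(c2,*p2)
    s=np.linalg.lstsq(np.stack([d,-e],1),q-o,rcond=None)[0]; a=o+d*s[0]; b=q+e*s[1]
    return (a+b)/2,np.linalg.norm(a-b)
def box(m,u0,u1,v0,v1):
    o=np.zeros_like(m); o[v0:v1,u0:u1]=m[v0:v1,u0:u1]; return o
E
python3 - <<'E'
from h import *
S,D=[dict(np.load(n+"0.npz")) for n in("scene","side")]
for n,c,pb,hb in(("scene",S,(165,230,150,230),(300,415,178,285)),("side",D,(300,440,285,360),(290,360,100,225))):
    W=world(c); p=c["pixels"].astype(int)
    red=(p[...,0]-p[...,2]>25)&(p.max(2)<180)
    m=box(red,*pb); ys,xs=np.nonzero(m); q=W[m]
    print(n,"handle px",xs.mean(),ys.mean(),m.sum(),"zmed",np.nanpercentile(q[:,2],[10,50,90]).round(3))
    top=m&(W[...,2]>0.036); q=W[top][:,:2]
    print(" handle top mean",q.mean(0), cv2.fitLine(q.astype(np.float32),2,0,.01,.01).ravel(), "min/max",q.min(0),q.max(0))
    m=box((W[...,2]>0.03)&~red,*pb); q=W[m]
    (cx,cy),r=cv2.minEnclosingCircle(q[:,:2].astype(np.float32)); print(" rim circle",cx,cy,r,"z",np.percentile(q[:,2],[50,95]).round(3))
    m=box(W[...,2]>0.02,*hb)&(p.max(2)-p.min(2)<25); 
    q=W[m]; q=q[(q[:,2]<.31)]; print(" hopper n",len(q),q.min(0).round(3),q.max(0).round(3))
W=world(D);p=D["pixels"].astype(int)
m=box(p.max(2)<45,325,358,185,215);ys,xs=np.nonzero(m);print("knob px",xs.mean(),ys.mean(),m.sum(),np.nanmedian(W[m],0),np.nanmin(W[m],0),np.nanmax(W[m],0))
# side view: front of flap points
for u,v in((325,185),(330,205),(325,215),(345,180),(310,150),(310,200),(308,215)): print(u,v,W[v,u].round(3),p[v,u])
cv2.imwrite("pics/crop1.png",np.hstack([cv2.resize(S["pixels"][175:290,270:430,::-1],None,fx=3,fy=3),cv2.resize(D["pixels"][95:235,285:375,::-1],(222,345))]))
E
```

```text
scene handle px 212.98347107438016 163.59504132231405 121 zmed [0.037 0.042 0.045]
 handle top mean [ 0.43430343 -0.3041972 ] [ 0.99398994 -0.10947151  0.43430343 -0.3041972 ] min/max [ 0.38849198 -0.31463818] [ 0.47968961 -0.29531018]
 rim circle 0.5144710540771484 -0.314059853553772 0.1269185096025467 z [0.04  0.047]
 hopper n 5581 [0.442 0.    0.02 ] [0.737 0.235 0.31 ]
side handle px 329.6512261580381 334.3106267029973 367 zmed [0.039 0.044 0.046]
 handle top mean [ 0.42863002 -0.31078872] [ 0.9939352  -0.10996704  0.42863002 -0.31078872] min/max [ 0.38221836 -0.32013605] [ 0.47419647 -0.29807385]
 rim circle 0.5134508609771729 -0.311918169260025 0.12881040573120117 z [0.04  0.047]
 hopper n 4629 [ 0.563 -0.036  0.02 ] [0.965 0.977 0.31 ]
knob px 343.1666666666667 201.77777777777777 72 [ 0.61387857 -0.01795277  0.13748538] [ 0.60588869 -0.02620371  0.12369661] [ 0.62671275 -0.00689856  0.14709751]
325 185 [0.6   0.052 0.153] [104 103 102]
330 205 [0.616 0.051 0.093] [123 120 118]
325 215 [0.63  0.105 0.031] [81 82 82]
345 180 [0.653 0.045 0.16 ] [107 105 103]
310 150 [0.601 0.143 0.213] [70 69 69]
310 200 [0.598 0.134 0.071] [73 75 74]
308 215 [0.605 0.159 0.008] [74 75 74]
```

View pics/crop1.png

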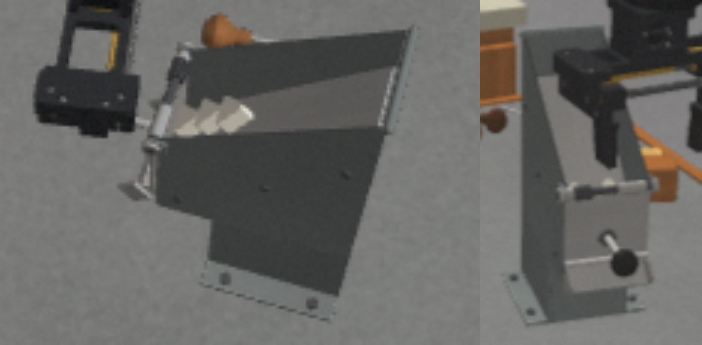

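The crop shows the chips behind the shut flap, the knob on its rod pointing to image left, and the graver behind the hopper wall. Next I'll fit the hopper axis and get the bystander positions.

Run:
```python
from h import *
S,D=[dict(np.load(n+"0.npz")) for n in("scene","side")]
def plane(q):
    q=q[~np.isnan(q).any(1)]
    for _ in range(4):
        m=np.median(q,0); c=q.mean(0); n=np.linalg.svd(q-c,full_matrices=False)[2][2]; d=(q-c)@n; q=q[abs(d)<max(.003,abs(d).std()*1.5)]
    return c,n,len(q)
W=world(D)
ang=lambda n:np.degrees(np.arctan2(n[1],n[0]))
for nm,b in(("flap",(321,348,178,208)),("wall",(304,318,130,205))):
    q=W[b[2]:b[3],b[0]:b[1]].reshape(-1,3)
    if nm=="flap": q=q[(q[:,1]>.03)&(q[:,1]<.08)&(q[:,2]<.17)]
    c,n,k=plane(q); print(nm,c.round(4),n.round(3),ang(n),k)
W=world(S); q=W[205:240,345:390].reshape(-1,3)
c,n,k=plane(W[228:262,350:375].reshape(-1,3)); print("scene wall",c.round(4),n.round(3),ang(n),k)
# top rims in scene: back-top edge corners at crop (413,27),(388,132)
for u,v in((407,184),(399,218)): print("back corner",np.nanmax(W[v-2:v+4,u-4:u+2].reshape(-1,3)[:,2]),onplane(S,u,v,.295).round(3))
W2=world(S);p=S["pixels"].astype(int)
red=(p[...,0]-p[...,2]>25)
for nm,b in(("graver",(335,358,178,195)),("pliers",(430,455,160,210))):
    m=box(red,*b); q=W2[m]; print(nm,np.nanmin(q,0).round(3),np.nanmax(q,0).round(3))
m=box(W2[...,2]>.015,180,235,250,290); q=W2[m]; print("anvil",q.min(0).round(3),q.max(0).round(3))
# rim ellipse centre two views -> triangulate
cs=[]
for c,b in((S,(166,228,175,230)),(D,(352,440,285,360))):
    W=world(c); m=box((W[...,2]>.006)&(c["pixels"].astype(int)[...,0]-c["pixels"].astype(int)[...,2]<15),*b).astype(np.uint8)
    k=max(cv2.findContours(m,0,1)[0],key=cv2.contourArea); q=W[m>0]; q=q[q[:,2]>.041]
    A=np.c_[2*q[:,:2],np.ones(len(q))]; s=np.linalg.lstsq(A,(q[:,:2]**2).sum(1),rcond=None)[0]; print("rim fit",s[:2].round(4),np.sqrt(s[2]+s[:2]@s[:2]).round(4))
```

```text
flap [0.6218 0.0492 0.1365] [ 0.185  0.982 -0.039] 79.32694905552842 495
wall [0.6008 0.1395 0.1426] [-0.983  0.182  0.003] 169.53824305498017 787
scene wall [0.6954 0.149  0.1314] [ 0.983 -0.182  0.001] -10.461184639613919 845
back corner 0.3024178915788257 [0.616 0.231 0.295]
back corner 0.30369455426340675 [0.707 0.215 0.295]
graver [0.439 0.07  0.015] [0.47  0.115 0.043]
pliers [ 0.319  0.351 -0.003] [0.436 0.405 0.017]
anvil [ 0.745 -0.307  0.015] [ 0.793 -0.192  0.06 ]
rim fit [ 0.5636 -0.3202] 0.0758
rim fit [ 0.5622 -0.3231] 0.076
```

```bash
python3 -m handwheel '[{"gripper":0.7,"dy":-0.55,"dz":0.886},{"gripper":0.7,"dy":-0.55,"dz":0.886},{"gripper":0.7,"dy":-0.55,"dz":0.886},{"gripper":0.7,"dy":-0.55,"dz":0.886},{"gripper":0.7,"dy":-0.55,"dz":0.886},{"gripper":0.7,"dy":-0.55,"dz":0.886},{"gripper":0.7,"dy":-0.55,"dz":0.886},{"gripper":0.7,"spin":-0.95}]'; python3 -m handwheel '[{"gripper":0.7,"spin":-0.95},{"gripper":0.7,"spin":-0.95},{"gripper":0.7,"spin":-0.95},{"gripper":0.7,"spin":-0.95},{"gripper":0.7,"spin":-0.95},{"gripper":0.7,"spin":-0.95},{"gripper":0.7,"spin":-0.95},{"gripper":0.7,"spin":-0.95}]'; python3 -m handwheel '[{"gripper":0.7,"spin":-0.95},{"gripper":0.7,"spin":-0.95},{"gripper":0.7,"dx":0.7},{"gripper":0.7}]'
cat >> h.py <<'E'
from scipy.spatial.transform import Rotation
def plan(tgt,jaw=None):
    from cell import read_state
    s=read_state(); q=np.array(s["orientation"]); R=Rotation.from_quat(q[[1,2,3,0]]).as_matrix()
    d=(np.array(tgt)-s["ee_pos"])@R/.05; y=R[:,1]; a=np.degrees(np.arctan2(y[1],y[0]))
    print("t",s["time"],"ee",np.round(s["ee_pos"],4),"jaw deg",a.round(2),"tilt",R[:,0].round(3),"F",np.round(s["force"],2),"gap",s["finger_gap"],"\n units dx,dy,dz",d.round(3), "spin" if jaw is not None else "", None if jaw is None else round(-((jaw-a+90)%180-90)/8,2))
E
python3 -c "
from h import *
plan([.4557,-.310,.035],83.7)"
```

```text
t 0.1 ee [0.6494 0.     0.2327] jaw deg 0.01 tilt [-0.002 -0.    -1.   ] F [-0.31 -0.1   0.63] gap 0.08822688103313117 
 units dx,dy,dz [ 3.961 -3.87   6.199] spin -10.46$[0]: bad value
$[0]: bad value
$[0]: bad value
```

The move was refused. Rows probably need every key, so I'll retry with all of them.

```bash
python3 -m handwheel '[{"gripper":0.7,"dx":0,"dy":-0.55,"dz":0.886,"spin":0},{"gripper":0.7,"dx":0,"dy":-0.55,"dz":0.886,"spin":0},{"gripper":0.7,"dx":0,"dy":-0.55,"dz":0.886,"spin":0},{"gripper":0.7,"dx":0,"dy":-0.55,"dz":0.886,"spin":0},{"gripper":0.7,"dx":0,"dy":-0.55,"dz":0.886,"spin":0},{"gripper":0.7,"dx":0,"dy":-0.55,"dz":0.886,"spin":0},{"gripper":0.7,"dx":0,"dy":-0.55,"dz":0.886,"spin":0}]'; python3 -m handwheel '[{"gripper":0.7,"dx":0,"dy":0,"dz":0,"spin":-0.95},{"gripper":0.7,"dx":0,"dy":0,"dz":0,"spin":-0.95},{"gripper":0.7,"dx":0,"dy":0,"dz":0,"spin":-0.95},{"gripper":0.7,"dx":0,"dy":0,"dz":0,"spin":-0.95},{"gripper":0.7,"dx":0,"dy":0,"dz":0,"spin":-0.95},{"gripper":0.7,"dx":0,"dy":0,"dz":0,"spin":-0.95}]'
python3 -c "
from h import *
plan([.4557,-.310,.035],83.7)"
```

```text
time: 0.98
ee_pos: [0.4563, -0.3113, 0.2333]
orientation: [0.5, 0.5, 0.5, -0.5]
force: [1.1, -0.5, 0.6]
finger_gap: 0.0616
time: 1.72
ee_pos: [0.4572, -0.3099, 0.2332]
orientation: [0.655, 0.266, 0.656, -0.266]
force: [0.3, 0.4, -0.2]
finger_gap: 0.062
t 1.725 ee [ 0.4572 -0.3099  0.2332] jaw deg 45.86 tilt [-0.001  0.    -1.   ] F [ 0.33  0.39 -0.22] gap 0.06202220569939466 
 units dx,dy,dz [ 3.963 -0.021 -0.018] spin -4.73
```

```bash
python3 -m handwheel '[{"gripper":0.7,"dx":0.5,"dy":0,"dz":0,"spin":-0.95},{"gripper":0.7,"dx":0.5,"dy":0,"dz":0,"spin":-0.95},{"gripper":0.7,"dx":0.5,"dy":0,"dz":0,"spin":-0.95},{"gripper":0.7,"dx":0.3,"dy":0,"dz":0,"spin":-0.95},{"gripper":0.7,"dx":0,"dy":0,"dz":0,"spin":-0.95},{"gripper":0.7,"dx":0,"dy":0,"dz":0,"spin":0}]'
python3 - <<'E'
from h import *
from cell import *
plan([.4557,-.310,.035],83.7)
c=read_camera("wrist"); np.savez("w1.npz",**c); cv2.imwrite("pics/w1.png",c["pixels"][:,:,::-1])
W=world(c);p=c["pixels"].astype(int)
m=(p[...,0]-p[...,2]>25)&(W[...,2]>.03)&(W[...,2]<.06)&(W[...,0]<.5)&(W[...,0]>.36)
q=W[m]; print(m.sum(),q.mean(0).round(4),q.min(0).round(3),q.max(0).round(3),cv2.fitLine(q[:,:2].astype(np.float32),2,0,.01,.01).ravel())
E
```

```text
time: 2.48
ee_pos: [0.4572, -0.31, 0.1431]
orientation: [0.706, 0.04, 0.706, -0.04]
force: [-0.5, 0.9, 0.3]
finger_gap: 0.0617
t 2.475 ee [ 0.4572 -0.31    0.1431] jaw deg 83.52 tilt [-0.001  0.001 -1.   ] F [-0.53  0.87  0.27] gap 0.061745064211074 
 units dx,dy,dz [ 2.162 -0.004 -0.028] spin -0.02
2011 [ 0.4268 -0.3069  0.0429] [ 0.383 -0.319  0.038] [ 0.476 -0.296  0.046] [ 0.9941476  -0.10803059  0.4268452  -0.3069296 ]
```

View pics/w1.png

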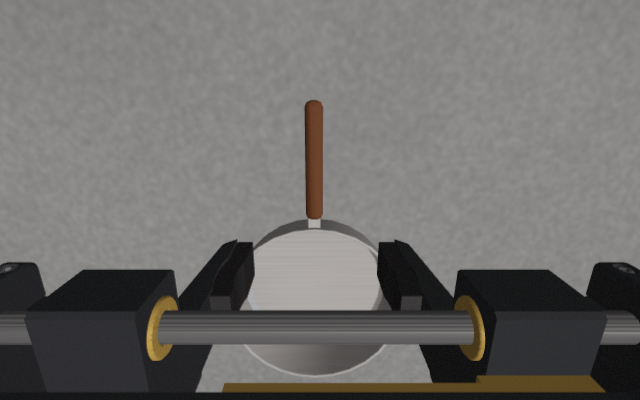

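The wrist view shows the handle along column 314, centred between the jaws (240 to 390). Its top measures about 44 mm high, so I'll descend and grip.

```bash
python3 -m handwheel '[{"gripper":0.7,"dx":0.7,"dy":0,"dz":0,"spin":0},{"gripper":0.7,"dx":0.7,"dy":0,"dz":0,"spin":0},{"gripper":0.7,"dx":0.5,"dy":0,"dz":0,"spin":0},{"gripper":0.7,"dx":0.26,"dy":0,"dz":0,"spin":0},{"gripper":0,"dx":0,"dy":0,"dz":0,"spin":0},{"gripper":0,"dx":0,"dy":0,"dz":0,"spin":0},{"gripper":0,"dx":0,"dy":0,"dz":0,"spin":0},{"gripper":0,"dx":0,"dy":0,"dz":0,"spin":0}]' 35; python3 -m handwheel '[{"gripper":0,"dx":0,"dy":0,"dz":0,"spin":0},{"gripper":0,"dx":0,"dy":0,"dz":0,"spin":0},{"gripper":0,"dx":-0.3,"dy":0,"dz":0,"spin":0},{"gripper":0,"dx":-0.2,"dy":0,"dz":0,"spin":0},{"gripper":0,"dx":0,"dy":0,"dz":0,"spin":0}]'
python3 -c "
from h import *
plan([.4557+.0542,-.310+.3017,.06],83.7)"
```

```text
time: 3.52
ee_pos: [0.4578, -0.3104, 0.0361]
orientation: [0.706, 0.039, 0.706, -0.04]
force: [0.2, 0.3, 1.3]
finger_gap: 0.0235
time: 4.15
ee_pos: [0.4578, -0.3104, 0.0615]
orientation: [0.706, 0.039, 0.706, -0.04]
force: [0.5, -0.2, -3.2]
finger_gap: 0.0128
t 4.15 ee [ 0.4578 -0.3104  0.0615] jaw deg 83.6 tilt [ 0.001 -0.001 -1.   ] F [ 0.47 -0.23 -3.22] gap 0.012847481293928925 
 units dx,dy,dz [0.026 6.121 0.361] spin -0.01
```

```bash
python3 -m handwheel '[{"gripper":0,"dx":0,"dy":0.5,"dz":0.05,"spin":0},{"gripper":0,"dx":0,"dy":0.85,"dz":0.05,"spin":0},{"gripper":0,"dx":0,"dy":0.85,"dz":0.05,"spin":0},{"gripper":0,"dx":0,"dy":0.85,"dz":0.05,"spin":0},{"gripper":0,"dx":0,"dy":0.85,"dz":0.06,"spin":0},{"gripper":0,"dx":0,"dy":0.85,"dz":0.06,"spin":0},{"gripper":0,"dx":0,"dy":0.85,"dz":0.06,"spin":0},{"gripper":0,"dx":0,"dy":0.5,"dz":0.04,"spin":0}]'; python3 -m handwheel '[{"gripper":0,"dx":0,"dy":0,"dz":0,"spin":0},{"gripper":0,"dx":0,"dy":0,"dz":0,"spin":0}]'
python3 - <<'E'
from h import *
from cell import *
plan([.512,-.0087,.037],83.7)
out=[]
for n in("scene","side"):
    c=read_camera(n); out.append(c["pixels"][100:360,200:460] if n=="scene" else c["pixels"][100:360,200:460])
    W=world(c);p=c["pixels"].astype(int)
    m=(p.max(2)-p.min(2)<20)&(p.max(2)>70)&(W[...,2]>.05)&(W[...,2]<.085)&(np.hypot(W[...,0]-.617,W[...,1]+.02)<.1)&(W[...,1]<.02)
    q=W[m]; print(n,m.sum(),[ (round(a,2),np.percentile(q[abs(q[:,0]-a)<.015][:,2],90).round(4)) for a in(.55,.58,.62,.66,.69) if (abs(q[:,0]-a)<.015).sum()>5], q.min(0).round(3),q.max(0).round(3))
cv2.imwrite("pics/p2.png",np.hstack(out)[:,:,::-1])
E
```

```text
time: 5.15
ee_pos: [0.5124, -0.0065, 0.0605]
orientation: [0.706, 0.039, 0.706, -0.038]
force: [0.9, -1.0, -2.2]
finger_gap: 0.0127
time: 5.4
ee_pos: [0.5119, -0.0108, 0.0603]
orientation: [0.706, 0.04, 0.706, -0.04]
force: [0.0, 0.4, -2.2]
finger_gap: 0.0129
t 5.4 ee [ 0.5119 -0.0108  0.0603] jaw deg 83.53 tilt [-0.001 -0.001 -1.   ] F [ 0.01  0.41 -2.17] gap 0.012898398628849764 
 units dx,dy,dz [ 0.466  0.043 -0.002] spin -0.02
scene 184 [(0.55, np.float64(0.0654)), (0.58, np.float64(0.0601)), (0.62, np.float64(0.0562))] [ 0.52  -0.097  0.05 ] [0.669 0.019 0.083]
side 240 [(0.55, np.float64(0.0647)), (0.58, np.float64(0.06)), (0.62, np.float64(0.0553))] [ 0.52  -0.101  0.05 ] [0.651 0.004 0.082]
```

View pics/p2.png

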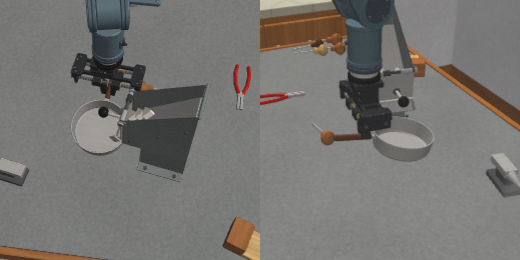

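The pan sags about 8° in the grip but sits under the spout. I'll lower it gently so it levels on the bench.

```bash
python3 -m handwheel '[{"gripper":0,"dx":0.1,"dy":0,"dz":0,"spin":0},{"gripper":0,"dx":0.1,"dy":0,"dz":0,"spin":0},{"gripper":0,"dx":0.1,"dy":0,"dz":0,"spin":0},{"gripper":0,"dx":0.1,"dy":0,"dz":0,"spin":0},{"gripper":0,"dx":0.06,"dy":0,"dz":0,"spin":0},{"gripper":0,"dx":0,"dy":0,"dz":0,"spin":0}]'; python3 -m handwheel '[{"gripper":0.4,"dx":0,"dy":0,"dz":0,"spin":0},{"gripper":0.7,"dx":0,"dy":0,"dz":0,"spin":0},{"gripper":0.7,"dx":0,"dy":0,"dz":0,"spin":0},{"gripper":0.7,"dx":0,"dy":0,"dz":0,"spin":0},{"gripper":0.7,"dx":-0.5,"dy":0,"dz":0,"spin":0},{"gripper":0.7,"dx":-0.5,"dy":0,"dz":0,"spin":0},{"gripper":0.7,"dx":-0.5,"dy":0,"dz":0,"spin":0},{"gripper":0.7,"dx":-1,"dy":0,"dz":0,"spin":0}]'
python3 - <<'E'
from h import *
from cell import *
plan([.512,-.0087,.037],83.7)
for n in("scene","side"):
    c=read_camera(n); W=world(c);p=c["pixels"].astype(int)
    m=(p.max(2)-p.min(2)<20)&(p.max(2)>70)&(W[...,2]>.039)&(W[...,2]<.056)&(np.hypot(W[...,0]-.617,W[...,1]+.02)<.1)&(W[...,1]<.02)
    q=W[m];A=np.c_[2*q[:,:2],np.ones(len(q))]; s=np.linalg.lstsq(A,(q[:,:2]**2).sum(1),rcond=None)[0]; print(n,"rim",s[:2].round(4),np.sqrt(s[2]+s[:2]@s[:2]).round(4),len(q),[(a,np.percentile(q[abs(q[:,0]-a)<.015][:,2],90).round(4)) for a in(.56,.62,.68) if (abs(q[:,0]-a)<.015).sum()>5])
    k=(p.max(2)<45)&(W[...,2]>.11)&(W[...,2]<.155)&(np.hypot(W[...,0]-.619,W[...,1]+.01)<.03); v,u=np.nonzero(k); print(" knob px",u.mean(),v.mean(),k.sum(),np.median(W[k],0)); 
    globals()[n]=(c,(u.mean(),v.mean()))
    cv2.imwrite(f"pics/{n}3.png",c["pixels"][:,:,::-1])
print("knob tri",tri(*scene,*side))
E
```

```text
time: 6.25
ee_pos: [0.5123, -0.0093, 0.0373]
orientation: [0.706, 0.039, 0.706, -0.039]
force: [-2.5, 0.5, -0.3]
finger_gap: 0.0122
time: 7.25
ee_pos: [0.511, -0.0094, 0.1623]
orientation: [0.705, 0.039, 0.707, -0.039]
force: [1.2, 0.6, 0.1]
finger_gap: 0.0619
t 7.25 ee [ 0.511  -0.0094  0.1623] jaw deg 83.61 tilt [-0.003 -0.    -1.   ] F [1.2  0.61 0.14] gap 0.06192652570752972 
 units dx,dy,dz [2.506 0.018 0.027] spin -0.01
scene rim [ 0.6177 -0.0187] 0.0765 209 [(0.56, np.float64(0.0471)), (0.62, np.float64(0.0466)), (0.68, np.float64(0.048))]
 knob px 302.8493150684931 211.53424657534248 73 [ 0.62598215 -0.00728115  0.14122341]
side rim [ 0.6162 -0.0221] 0.0762 280 [(0.56, np.float64(0.0471)), (0.62, np.float64(0.0462)), (0.68, np.float64(0.0473))]
 knob px 343.2638888888889 201.75 72 [ 0.61410075 -0.01805271  0.13785853]
knob tri (array([ 0.61960639, -0.00818332,  0.13179791]), np.float64(0.00098830592384465))
```

The pan stands flat, within about 2 mm of the drop point. The knob triangulates to (0.6196, -0.0082, 0.132). Next I'll rise and turn the jaws to lie along the hinge.

```bash
python3 -m handwheel '[{"gripper":0.7,"dx":-0.7,"dy":0,"dz":0,"spin":0},{"gripper":0.7,"dx":-0.7,"dy":0,"dz":0,"spin":0},{"gripper":0.7,"dx":-0.7,"dy":0,"dz":0,"spin":0.98},{"gripper":0.7,"dx":0,"dy":0,"dz":0,"spin":0.98},{"gripper":0.7,"dx":0,"dy":0,"dz":0,"spin":0.98},{"gripper":0.7,"dx":0,"dy":0,"dz":0,"spin":0.98},{"gripper":0.7,"dx":0,"dy":0,"dz":0,"spin":0.98},{"gripper":0.7,"dx":0,"dy":0,"dz":0,"spin":0.98}]'; python3 -m handwheel '[{"gripper":0.7,"dx":0,"dy":0,"dz":0,"spin":0.98},{"gripper":0.7,"dx":0,"dy":0,"dz":0,"spin":0.98},{"gripper":0.7,"dx":0,"dy":0,"dz":0,"spin":0.98},{"gripper":0.7,"dx":0,"dy":0,"dz":0,"spin":0.98},{"gripper":0.7,"dx":0,"dy":0,"dz":0,"spin":0.98},{"gripper":0.7,"dx":0,"dy":0,"dz":0,"spin":0.98},{"gripper":0.7,"dx":0,"dy":0,"dz":0,"spin":0}]'
python3 -c "
from h import *
plan([.6195,-.0088,.13],-10.5)"
```

```text
time: 8.35
ee_pos: [0.5121, -0.0094, 0.2668]
orientation: [0.631, 0.319, 0.631, -0.32]
force: [0.7, -0.7, -0.2]
finger_gap: 0.062
time: 9.22
ee_pos: [0.5121, -0.0093, 0.2669]
orientation: [-0.453, -0.543, -0.453, 0.544]
force: [0.1, 0.7, -0.1]
finger_gap: 0.0618
t 9.225 ee [ 0.5121 -0.0093  0.2669] jaw deg -10.4 tilt [-0.001 -0.    -1.   ] F [ 0.08  0.72 -0.11] gap 0.0617868151580679 
 units dx,dy,dz [ 2.737  2.113 -0.4  ] spin 0.01
```

```bash
python3 -m handwheel '[{"gripper":0.7,"dx":0,"dy":0.7,"dz":-0.1,"spin":0},{"gripper":0.7,"dx":0,"dy":0.7,"dz":-0.15,"spin":0},{"gripper":0.7,"dx":0,"dy":0.71,"dz":-0.15,"spin":0},{"gripper":0.7,"dx":0.6,"dy":0,"dz":0,"spin":0},{"gripper":0.7,"dx":0.6,"dy":0,"dz":0,"spin":0},{"gripper":0.7,"dx":0.4,"dy":0,"dz":0,"spin":0},{"gripper":0.7,"dx":0,"dy":0,"dz":0,"spin":0}]'
python3 - <<'E'
from h import *
from cell import *
plan([.6195,-.0088,.13],-10.5)
c=read_camera("side"); cv2.imwrite("pics/s4.png",cv2.resize(c["pixels"][80:260,250:450,::-1],None,fx=3,fy=3))
E
```

```text
time: 10.1
ee_pos: [0.6184, -0.0089, 0.1856]
orientation: [-0.452, -0.542, -0.454, 0.544]
force: [-0.7, 0.2, 0.5]
finger_gap: 0.0616
t 10.1 ee [ 0.6184 -0.0089  0.1856] jaw deg -10.34 tilt [-0.004 -0.    -1.   ] F [-0.73  0.16  0.48] gap 0.06157989942086643 
 units dx,dy,dz [ 1.112  0.026 -0.006] spin 0.02
```

View pics/s4.png

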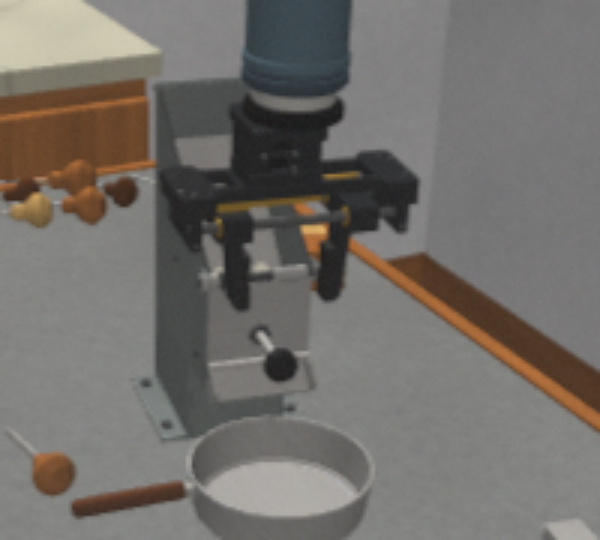

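The jaws straddle the knob line (knob at crop (280,362)), and the flap is still shut with the pan below. I'll descend and grip.

```bash
python3 -m handwheel '[{"gripper":0.7,"dx":0.4,"dy":0,"dz":0,"spin":0},{"gripper":0.7,"dx":0.4,"dy":0.02,"dz":0,"spin":0},{"gripper":0.7,"dx":0.31,"dy":0,"dz":0,"spin":0},{"gripper":0,"dx":0,"dy":0,"dz":0,"spin":0},{"gripper":0,"dx":0,"dy":0,"dz":0,"spin":0},{"gripper":0,"dx":0,"dy":0,"dz":0,"spin":0},{"gripper":0,"dx":0,"dy":0,"dz":0,"spin":0},{"gripper":0,"dx":0,"dy":0,"dz":0,"spin":0}]' 30
python3 - <<'E'
from h import *
plan([.6195,-.0088,.13],-10.5)
# arc of knob: hopper axes
from cell import read_state
e=np.array(read_state()["ee_pos"]); r0=np.hypot(60,52); a0=np.arctan2(-52,60); p=None
for th in np.radians(np.arange(0,49,5)):
    o=np.array([r0*np.cos(a0+th),r0*np.sin(a0+th)])/50
    if p is not None: print(round(np.degrees(th)),"out %.3f up %.3f"%tuple(o-p))
    p=o
E
```

```text
time: 11.15
ee_pos: [0.6193, -0.0087, 0.1321]
orientation: [-0.452, -0.543, -0.453, 0.544]
force: [-5.6, 1.3, 4.3]
finger_gap: 0.0224
t 11.15 ee [ 0.6193 -0.0087  0.1321] jaw deg -10.47 tilt [-0.003  0.    -1.   ] F [-5.57  1.31  4.28] gap 0.02239949362495396 
 units dx,dy,dz [0.043 0.004 0.001] spin 0.0
5 out 0.086 up 0.109
10 out 0.076 up 0.116
15 out 0.066 up 0.122
20 out 0.055 up 0.127
25 out 0.044 up 0.131
30 out 0.032 up 0.135
35 out 0.020 up 0.137
40 out 0.008 up 0.138
45 out -0.004 up 0.138
```

The gap of 22 mm is less than the 28 mm ball, so the grip may be off-centre. I'll look before going on.

Run:
```python
from h import *
from cell import *
s=read_state(); print(s["finger_gap"],s["force"])
c=read_camera("side"); d=read_camera("scene")
W=world(c);p=c["pixels"].astype(int)
cv2.imwrite("pics/s5.png",np.hstack([cv2.resize(c["pixels"][150:230,300:380,::-1],(400,400),interpolation=cv2.INTER_CUBIC),cv2.resize(d["pixels"][170:250,270:350,::-1],(400,400),interpolation=cv2.INTER_CUBIC)]))
```

```text
0.02239949362495396 [-5.57120761  1.30548483  4.28445081]
```

View pics/s5.png

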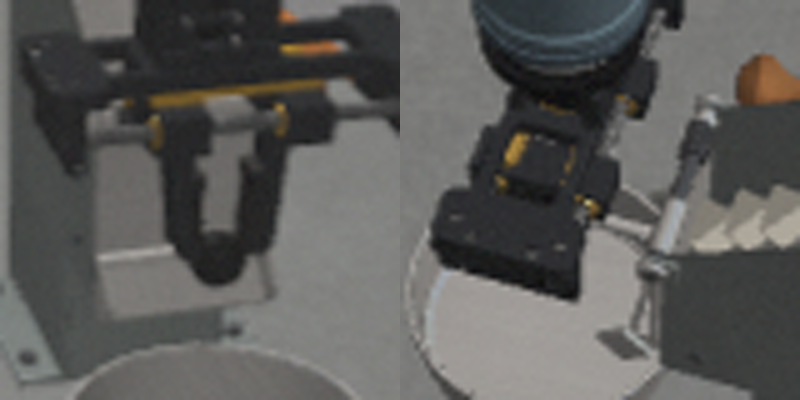

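Run:
```python
from h import *
D=dict(np.load("side0.npz"))
def pr(c,X): q=c["R"]@np.array(X)+c["t"]; return (q[:2]/q[2]*f(c)+[c["cx"],c["cy"]]).round(1)
l=np.array([.983,-.182,0]);hx=np.array([.182,.983,0]);T=np.array([.6193,-.0087,.1321])
for nm,X in(("tcp",T),("tip mid",T-[0,0,.017]),("tipL inner",T-l*.0112-[0,0,.017]),("tipR inner",T+l*.0112-[0,0,.017]),("tipL front outer",T-l*.022-hx*.009-[0,0,.017]),("knob",[.6196,-.0085,.132])): print(nm,pr(D,X))
```

```text
tcp [343.1 201.7]
tip mid [342.8 207.7]
tipL inner [338.4 208.3]
tipR inner [347.1 207.2]
tipL front outer [335.3 210.6]
knob [343.1 201.6]
```

The fingertips sit about 5 px (8 to 10 mm) higher on the ball than the frames predict, so the pads pinch its upper cap. I'll reopen, go 8 mm lower and regrip.

```bash
python3 -m handwheel '[{"gripper":0.45,"dx":0,"dy":0,"dz":0,"spin":0},{"gripper":0.45,"dx":0,"dy":0,"dz":0,"spin":0},{"gripper":0.45,"dx":0.1,"dy":0,"dz":0,"spin":0},{"gripper":0.45,"dx":0.1,"dy":0,"dz":0,"spin":0},{"gripper":0.45,"dx":0,"dy":0,"dz":0,"spin":0}]'; python3 -m handwheel '[{"gripper":0,"dx":0,"dy":0,"dz":0,"spin":0},{"gripper":0,"dx":0,"dy":0,"dz":0,"spin":0},{"gripper":0,"dx":0,"dy":0,"dz":0,"spin":0},{"gripper":0,"dx":0,"dy":0,"dz":0,"spin":0},{"gripper":0,"dx":0,"dy":0,"dz":0,"spin":0}]'
python3 - <<'E'
from h import *
from cell import *
plan([.6195,-.0088,.12],-10.5)
c=read_camera("side"); d=read_camera("scene")
W=world(c);p=c["pixels"].astype(int)
k=(p.max(2)<45)&(W[...,2]>.09)&(W[...,2]<.125)&(np.hypot(W[...,0]-.619,W[...,1]+.01)<.04); print(k.sum(),W[k].min(0))
cv2.imwrite("pics/s6.png",np.hstack([cv2.resize(c["pixels"][150:230,300:380,::-1],(400,400),interpolation=cv2.INTER_CUBIC),cv2.resize(d["pixels"][170:250,270:350,::-1],(400,400),interpolation=cv2.INTER_CUBIC)]))
E
```

```text
time: 11.88
ee_pos: [0.6203, -0.0091, 0.1213]
orientation: [-0.452, -0.543, -0.452, 0.544]
force: [-0.3, -0.2, 0.1]
finger_gap: 0.0398
time: 12.5
ee_pos: [0.6191, -0.0088, 0.1218]
orientation: [-0.451, -0.543, -0.453, 0.544]
force: [-6.0, 0.8, 2.5]
finger_gap: 0.0271
t 12.5 ee [ 0.6191 -0.0088  0.1218] jaw deg -10.47 tilt [-0.003  0.    -1.   ] F [-6.05  0.77  2.5 ] gap 0.02706064255952771 
 units dx,dy,dz [ 0.035  0.008 -0.001] spin 0.0
1 [ 0.6108747  -0.01417966  0.1247587 ]
```

View pics/s6.png

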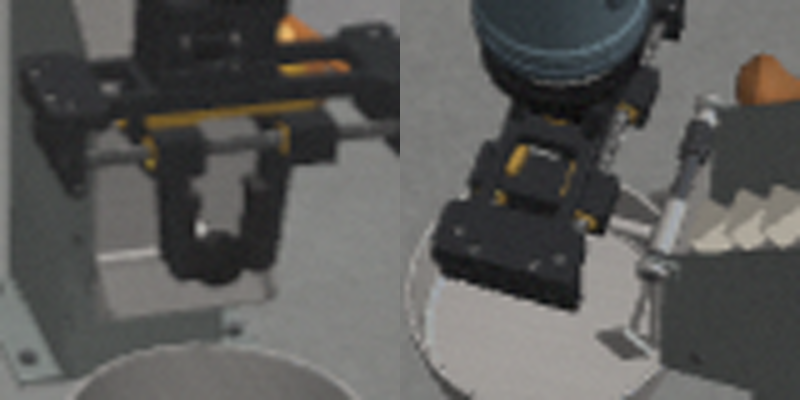

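The grip is now near the equator at a 27.1 mm gap. I'll go 5 mm deeper so it holds better under the lift load.

```bash
python3 -m handwheel '[{"gripper":0.45,"dx":0,"dy":0,"dz":0,"spin":0},{"gripper":0.45,"dx":0,"dy":0,"dz":0,"spin":0},{"gripper":0.45,"dx":0.1,"dy":0,"dz":0,"spin":0},{"gripper":0.45,"dx":0,"dy":0,"dz":0,"spin":0},{"gripper":0,"dx":0,"dy":0,"dz":0,"spin":0},{"gripper":0,"dx":0,"dy":0,"dz":0,"spin":0},{"gripper":0,"dx":0,"dy":0,"dz":0,"spin":0},{"gripper":0,"dx":0,"dy":0,"dz":0,"spin":0}]' 30; python3 -m handwheel '[{"gripper":0,"dx":0,"dy":0,"dz":0,"spin":0},{"gripper":0,"dx":-0.05,"dy":0,"dz":0.04,"spin":0},{"gripper":0,"dx":-0.06,"dy":0,"dz":0.046,"spin":0}]'; python3 -c "
from h import *
plan([.6195,-.0088,.12],-10.5)"
```

```text
time: 13.6
ee_pos: [0.6191, -0.0088, 0.1167]
orientation: [-0.451, -0.543, -0.453, 0.544]
force: [-5.3, 0.4, 3.7]
finger_gap: 0.026
time: 13.98
ee_pos: [0.6184, -0.0127, 0.1218]
orientation: [-0.451, -0.543, -0.453, 0.544]
force: [-5.2, 2.6, -2.3]
finger_gap: 0.0259
t 13.975 ee [ 0.6184 -0.0127  0.1218] jaw deg -10.45 tilt [-0.003  0.001 -1.   ] F [-5.21  2.56 -2.29] gap 0.025913247041457435 
 units dx,dy,dz [ 0.037  0.008 -0.081] spin 0.01
```

```bash
python3 -m handwheel '[{"gripper":0,"dx":-0.116,"dy":0,"dz":0.076,"spin":0},{"gripper":0,"dx":-0.122,"dy":0,"dz":0.066,"spin":0},{"gripper":0,"dx":-0.127,"dy":0,"dz":0.055,"spin":0},{"gripper":0,"dx":-0.131,"dy":0,"dz":0.044,"spin":0},{"gripper":0,"dx":-0.135,"dy":0,"dz":0.032,"spin":0},{"gripper":0,"dx":-0.137,"dy":0,"dz":0.02,"spin":0},{"gripper":0,"dx":-0.138,"dy":0,"dz":0.008,"spin":0},{"gripper":0,"dx":-0.138,"dy":0,"dz":-0.004,"spin":0}]'; python3 -m handwheel '[{"gripper":0,"dx":0,"dy":0,"dz":0,"spin":0},{"gripper":0,"dx":0,"dy":0,"dz":0,"spin":0},{"gripper":0,"dx":0,"dy":0,"dz":0,"spin":0},{"gripper":0,"dx":0,"dy":0,"dz":0,"spin":0},{"gripper":0,"dx":0,"dy":0,"dz":0,"spin":0},{"gripper":0,"dx":0,"dy":0,"dz":0,"spin":0},{"gripper":0,"dx":0,"dy":0,"dz":0,"spin":0},{"gripper":0,"dx":0,"dy":0,"dz":0,"spin":0}]'
python3 - <<'E'
from h import *
from cell import *
plan([.6157,-.0272,.175],-10.5)
c=read_camera("side"); d=read_camera("scene"); np.savez("sideE.npz",**c); np.savez("sceneE.npz",**d)
for n,e in(("side",c),("scene",d)):
    W=world(e);p=e["pixels"].astype(int)
    h=(W[...,0]-.6172)*.182+(W[...,1]+.0203)*.983-.075; # hopper x
    l=(W[...,0]-.6172)*.983-(W[...,1]+.0203)*.182
    m=(h<-.008)&(h>-.06)&(abs(l)<.045)&(W[...,2]>.12)&(W[...,2]<.19)&(p.max(2)>75)
    a=np.degrees(np.arctan2(-h[m]-.004,.184-W[...,2][m])); print(n,m.sum(),np.percentile(a,[10,30,50,70,90]).round(1) if m.sum() else "")
cv2.imwrite("pics/s7.png",np.hstack([cv2.resize(c["pixels"][110:240,290:420,::-1],(400,400),interpolation=cv2.INTER_CUBIC),cv2.resize(d["pixels"][150:260,250:360,::-1],(400,400),interpolation=cv2.INTER_CUBIC)]))
E
```

```text
time: 14.98
ee_pos: [0.6156, -0.0279, 0.1741]
orientation: [-0.451, -0.543, -0.453, 0.544]
force: [-5.0, 3.0, -3.6]
finger_gap: 0.026
time: 15.98
ee_pos: [0.6156, -0.0279, 0.1739]
orientation: [-0.451, -0.543, -0.453, 0.544]
force: [-5.1, 1.8, -2.3]
finger_gap: 0.0263
t 15.975 ee [ 0.6156 -0.0279  0.1739] jaw deg -10.48 tilt [-0.003  0.    -1.   ] F [-5.1   1.84 -2.27] gap 0.026280422177628517 
 units dx,dy,dz [-0.022 -0.001 -0.015] spin 0.0
side 631 [44.3 46.1 47.8 49.8 62.1]
scene 508 [43.1 44.5 45.8 47.2 51.8]
```

View pics/s7.png

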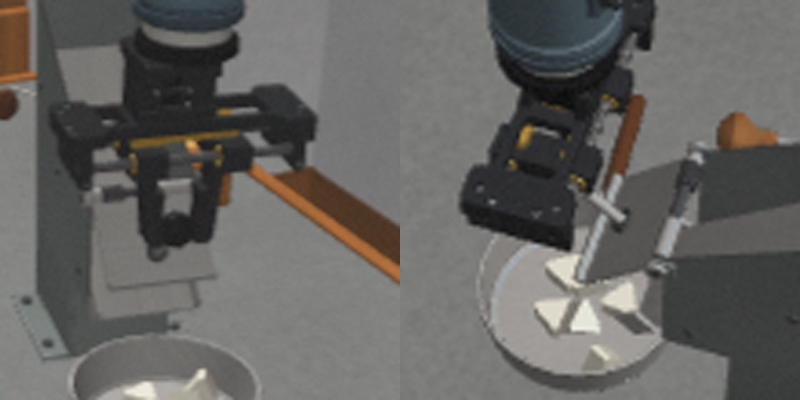

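The flap is at about 45° and the hopper floor looks empty. Five chips show in the pan, so I'll look for the sixth.

Run:
```python
from h import *
from cell import *
c=read_camera("side"); d=read_camera("scene")
for n,e in(("side",c),("scene",d)):
    W=world(e);p=e["pixels"].astype(int); m=(p.min(2)>150)&(np.hypot(W[...,0]-.617,W[...,1])<.3)&(W[...,2]<.31)
    k,L,st,ce=cv2.connectedComponentsWithStats(m.astype(np.uint8))
    for i in range(1,k):
        if st[i,4]>6:
            q=np.nanmedian(W[L==i],0); print(n,ce[i].round(0),st[i,4],q.round(3),"r",np.hypot(q[0]-.617,q[1]+.0203).round(3))
a=cv2.resize(c["pixels"][190:250,300:400,::-1],(800,480)[:1]+(300,),interpolation=cv2.INTER_CUBIC) if 0 else cv2.resize(c["pixels"][200:250,305:385,::-1],(480,300),interpolation=cv2.INTER_CUBIC)
b=cv2.resize(d["pixels"][205:260,262:350,::-1],(480,300),interpolation=cv2.INTER_CUBIC)
cv2.imwrite("pics/s8.png",np.vstack([a,b]))
```

```text
side [342. 242.] 565 [ 0.623 -0.018  0.016] r 0.006
side [444. 262.] 219 [ 0.762 -0.231  0.055] r 0.255
scene [307. 204.] 27 [0.619 0.002 0.156] r 0.022
scene [295. 235.] 838 [ 0.63  -0.034  0.006] r 0.019
scene [324. 214.] 26 [0.655 0.05  0.19 ] r 0.08
scene [211. 266.] 258 [ 0.764 -0.227  0.054] r 0.254
```

View pics/s8.png

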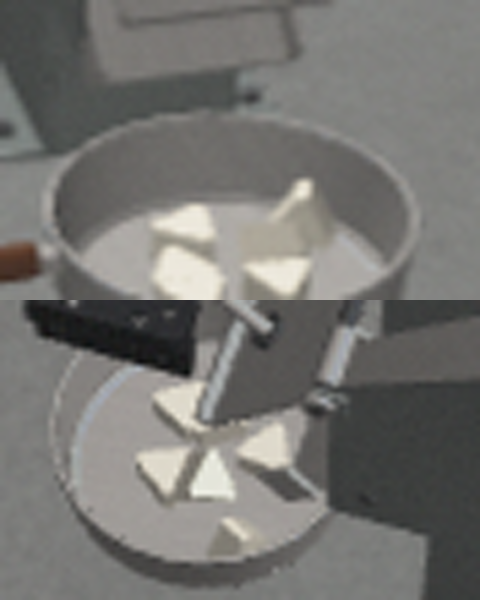

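The scene view shows five chips (565 to 625 columns of the earlier crop), and the flap hides the pan's back part. The side crop cut off the pan's front, so I'll map yellowish-white pixels from both views into one top-down plot.

Run:
```python
from h import *
c=dict(np.load("sideE.npz"));d=dict(np.load("sceneE.npz"))
top=np.full((300,300,3),60,np.uint8)
cv2.circle(top,(150,150),int(.075*1500),(200,200,200),1)
for e,o in((c,0),(d,1)):
    W=world(e);p=e["pixels"].astype(int); m=(p[...,0]-p[...,2]>11)&(p.min(2)>120)&(np.hypot(W[...,0]-.617,W[...,1]+.02)<.12)&(W[...,2]<.12)
    print(m.sum(),np.nanpercentile(W[m][:,2],[2,50,98]))
    for x,y,z in W[m]: cv2.circle(top,(int(150+(y+.0203)*1500),int(150+(x-.617)*1500)),2,(255,120,0) if o==0 else (0,0,255),-1)
    if o==0: A=cv2.resize(e["pixels"][200:275,305:385,::-1],(480,450),interpolation=cv2.INTER_CUBIC)
B=cv2.copyMakeBorder(top,0,150,0,0,cv2.BORDER_CONSTANT); cv2.imwrite("pics/s9.png",np.hstack([A,B]))
```

```text
378 [0.00491075 0.02130086 0.03438851]
250 [0.00421971 0.0202057  0.03094908]
```

View pics/s9.png

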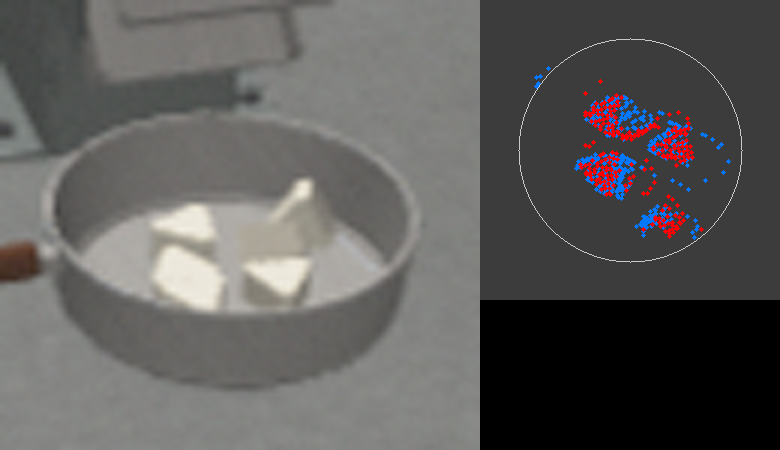

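Run:
```python
from h import *
from cell import *
c=dict(np.load("sideE.npz"));d=dict(np.load("sceneE.npz")); w=read_camera("wrist")
def rs(e,r,sz): return cv2.resize(e["pixels"][r[0]:r[1],r[2]:r[3],::-1],sz,interpolation=cv2.INTER_CUBIC)
def hm(e,r,sz):
    z=world(e)[...,2][r[0]:r[1],r[2]:r[3]]; return cv2.applyColorMap(cv2.resize((np.clip(np.nan_to_num(z),0,.04)/.04*255).astype(np.uint8),sz,interpolation=cv2.INTER_NEAREST),2)
r1=(203,258,262,327); r2=(215,265,310,380)
img=np.vstack([np.hstack([rs(d,r1,(400,300)),hm(d,r1,(400,300))]),np.hstack([rs(w,(0,400,0,640),(400,300)),hm(c,r2,(400,300))])])
cv2.imwrite("pics/s10.png",img)
# anything left in hopper: height above 42deg floor, per view
for n,e in(("side",c),("scene",d),("wrist",w)):
    W=world(e); h=(W[...,0]-.6172)*.182+(W[...,1]+.0203)*.983-.075; l=(W[...,0]-.6172)*.983-(W[...,1]+.0203)*.182
    a=W[...,2]-.1-h*np.tan(np.radians(42)); m=(abs(l)<.038)&(h>-.02)&(h<.15)&(a>-.01)&(a<.035)
    for lo in np.arange(-.02,.14,.02):
        k=m&(h>=lo)&(h<lo+.02); print(n,round(lo,2),k.sum(),np.percentile(a[k],[10,50,90]).round(3) if k.sum() else "")
```

```text
side -0.02 224 [-0.003  0.     0.004]
side 0.0 40 [-0.002  0.002  0.004]
side 0.02 24 [-0.004  0.     0.005]
side 0.04 2 [-0.003 -0.002 -0.002]
side 0.06 57 [-0.003  0.001  0.006]
side 0.08 28 [-0.002  0.001  0.005]
side 0.1 4 [0.002 0.003 0.006]
side 0.12 125 [-0.003  0.002  0.006]
scene -0.02 80 [-0.004 -0.002  0.   ]
scene 0.0 57 [-0.003 -0.001  0.001]
scene 0.02 70 [-0.004 -0.001  0.001]
scene 0.04 85 [-0.005 -0.001  0.001]
scene 0.06 91 [-0.003 -0.001  0.001]
scene 0.08 105 [-0.003 -0.001  0.001]
scene 0.1 123 [-0.003 -0.001  0.001]
scene 0.12 138 [-0.003 -0.001  0.001]
wrist -0.02 0 
wrist 0.0 3499 [-0.002 -0.001  0.   ]
wrist 0.02 6484 [-0.002 -0.001  0.   ]
wrist 0.04 675 [-0.002 -0.001  0.   ]
wrist 0.06 0 
wrist 0.08 0 
wrist 0.1 0 
wrist 0.12 0
```

View pics/s10.png

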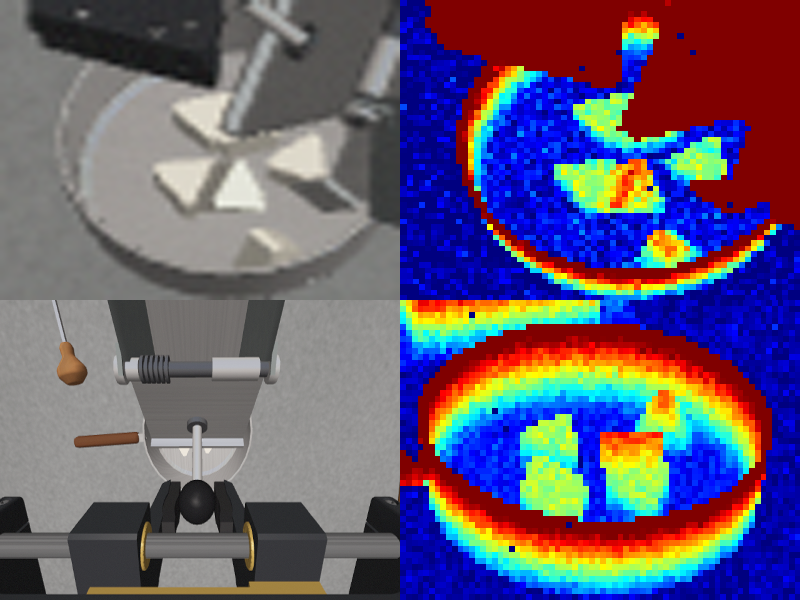

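The height maps show the hopper floor bare along its whole length in all three views. I'll match chips between the views by position, and also search the bench around the pan.

Run:
```python
from h import *
c=dict(np.load("sideE.npz"));d=dict(np.load("sceneE.npz"))
g={}
for n,e in(("side",c),("scene",d)):
    W=world(e);p=e["pixels"].astype(int); r=np.hypot(W[...,0]-.617,W[...,1]+.0203)
    m=(r<.070)&(W[...,2]>.011)&(W[...,2]<.045)&(W[...,1]<.05)
    G=np.zeros((36,36),int)
    q=W[m]; i=((q[:,0]-.617)/.004+18).astype(int);j=((q[:,1]+.0203)/.004+18).astype(int)
    np.maximum.at(G,(i,j),(q[:,2]*1000).astype(int)); g[n]=G
    o=(r>.085)&(r<.3)&(W[...,2]>.008)&(W[...,2]<.03)&(p.min(2)>150); print(n,"outside white",o.sum(),np.round(W[o][:5],3).tolist())
for i in range(2,34): print("".join(f"{v:2d}" if v else " ." for v in g["scene"][i,2:34])," | ","".join(f"{v:2d}" if v else " ." for v in g["side"][i,2:34]))
```

```text
side outside white 5 [[0.453, 0.167, 0.01], [0.45, 0.158, 0.012], [0.452, 0.148, 0.014], [0.453, 0.143, 0.014], [0.454, 0.138, 0.013]]
scene outside white 1 [[0.453, 0.121, 0.018]]
 . . . . . . . . . . . . . . . . . . . . . . . . . . . . . . . .  |   . . . . . . . . . . . . . . . . . . . . . . . . . . . . . . . .
 . . . . . . . . . . . . . . . . . . . . . . . . . . . . . . . .  |   . . . . . . . . . . . . . . . . . . . . . . . . . . . . . . . .
 . . . . . . . . . . . . . . . . . . . . . . . . . . . . . . . .  |   . . . . . . . . . . . . . . . . . . . . . . . . . .1724 . . . .
 . . . . . . . . . . . . . . . . . . . . . . . . . . . . . . . .  |   . . . . . . . . . . . . . . . . . . . . . . . . . . .16 . . . .
 . .1512 . . . . . . . . . . . . . . . . . . . . . . . . . . . .  |   . . . . . . . . . . . . . . . . . . . . . . . . . . .1223 . . .
 . .15 . . . . . . . . . . . . . . . . . . . . . . . . . . . . .  |   . . . . . . . . . . . . . . . . . . . . . . . . . . . . .31 . .
 .2014 . . . . . . . . . .17 . . . . . . . . . . . . . . . . . .  |   . . . . . . . . . . . . . . . . . . . . . . .
[... 2668 characters left out ...]
 . .2327241813 . . . .2913 . .
 . . . . . . . . . . . . . . . . . . . .302823 .15 . . . . . . .  |   . . . . . . . . . . . . . . . . . .2731243027 . . . . .22 . . .
 . . . . . . . . . . . . . . . . . .16303029272617 . . . . . . .  |   . . . . . . . . . . . . . . . . .1422143132 . . . . .4019 . . .
 . . . . . . . . . . . . . . . . . .141831303029 . . . . . . . .  |   . . . . . . . . . . . . . . . . .181823 .29 . . . .3214 . . . .
 . . . . . . . . . . . . . . . . . . .16153022 . . . . . . . . .  |   . . . . . . . . . . . . . . . . . .1314182327 . . . . . . . . .
 . . . . . . . . . . . . . . . . . . . . . . . . . . . . . . . .  |   . . . . . . . . . . . . . . . . . . .1414162525 . . . . . . . .
```

The six chips are accounted for:
- **Two flat side by side:** the 48 mm long patch at the upper left, one of them partly under the flap in the scene view.
- **Four more:** one flat at right, one flat at centre, one tilted against it, and one leaning at the bottom with its centre about 53 mm out.

No chip lies outside the pan, so I'm handing in.

```bash
python3 -c "
from cell import *
s=read_state(); print(s['time'],s['ee_pos'],s['force'],s['finger_gap']); print(finish_job())"
```

```text
16.225 [ 0.61564148 -0.02789278  0.17391119] [-5.28902787  1.93213109 -3.44922876] 0.026029018486956365
the job is handed in; nothing more can be done
None
```

The job is handed in at 16.2 s, with the gripper still holding the flap open at about 45° and the chips in the pan. The system gave no verdict, so what follows rests on my last checks.

I carried the pan by its handle to the drop point, set it flat, let go, then gripped the ball knob and swung the flap up along its arc.

- **Pan:** measured after release with the flap still shut, it stood flat and within about 2 mm of the drop point.
- **Flap:** the front face read about 46–48° by depth, which is roughly 44–45° for the flap itself. The fingers carry about 3 N downward and 5 N sideways, with a steady 26 mm gap on the knob.
- **Chips:** the hopper floor was bare in all three camera views, and no chip lay outside the pan. I count six in the pan, all within about 55 mm of its centre. The sixth is inferred: it lies partly under the flap, and I read a 48 mm flat patch as two chips side by side.

Three things did not go as planned:
- **First call:** my first move command was refused because its rows left out keys.
- **Pan sag:** the pan drooped about 8° while carried, and levelled when set down.
- **Knob grip:** my first grip caught only the top of the knob, about 8–10 mm high, so I regripped lower twice before lifting.

I kept clear of the anvil, graver and pliers, but did not re-measure them at the end.

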